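Pop the battery hatch of the lamp's power pack

TASK

The studio lamp's cells need changing. With a fingertip, gently press the white pad on the red battery hatch once, until its push latch lets go, then take the hand away so that the hatch pops up, and stay clear of it for two seconds to see that it stays open; do not push it down again. Do not grip, lift or shove either pack, keep the blue hatch shut, and leave everything else where it is.

Things in the scene. Friction and masses are not known exactly. Their poses are not given: they have to be found in the camera images.
- red_pack: The red power pack of a cordless studio lamp: a loose black box 180 mm long (its x), 130 mm wide (its y), 80 mm high, about 1.5 kg, standing on the table, with a red hatch in its top. Origin: centre of the underside. Its +x axis points from the press-pad end to the hinge end, z up.
- red_hatch (a joint): Angle (rad) of the red hatch, a sprung flap 112 x 88 mm, 6 mm thick, in the pack's top. 0: shut and latched, its top 82 mm above the table; negative: pressed in (stop at -0.07). The latch lets go when it is pressed below about -0.03 and then let up: the hatch swings up by itself to a stop at 1.25 and stays. A shallower press leaves it latched.
- red_pad (a point): Centre of the top of the red hatch's white round press pad (its solid is named red_hatch_c1): 28 mm across, 5 mm proud of the hatch, 87 mm above the table when shut, 95 mm from the hinge, 17 mm from the free edge; it moves with the hatch. The latch needs about 3 mm of travel down (4 mm is sure; stop at 6.6 mm) and about 3 N; at the stop the force rises steeply.
- red_hinge (a point): Middle of the red hatch's hinge axis, 79 mm above the table, 55 mm from the pack's centre along the pack's +x; the axis lies along the pack's y. The raised hatch reaches 190 mm above the table.
- blue_pack: The blue power pack of a cordless studio lamp: a loose black box 180 mm long (its x), 130 mm wide (its y), 80 mm high, about 1.5 kg, standing on the table, with a blue hatch in its top. Origin: centre of the underside. Its +x axis points from the press-pad end to the hinge end, z up.
- blue_hatch (a joint): Angle (rad) of the blue hatch, a sprung flap 112 x 88 mm, 6 mm thick, in the pack's top. 0: shut and latched, its top 82 mm above the table; negative: pressed in (stop at -0.07). The latch lets go when it is pressed below about -0.03 and then let up: the hatch swings up by itself to a stop at 1.25 and stays. A shallower press leaves it latched.
- blue_pad (a point): Centre of the top of the blue hatch's white round press pad (its solid is named blue_hatch_c1): 28 mm across, 5 mm proud of the hatch, 87 mm above the table when shut, 95 mm from the hinge, 17 mm from the free edge; it moves with the hatch. The latch needs about 3 mm of travel down (4 mm is sure; stop at 6.6 mm) and about 3 N; at the stop the force rises steeply.
- blue_hinge (a point): Middle of the blue hatch's hinge axis, 79 mm above the table, 55 mm from the pack's centre along the pack's +x; the axis lies along the pack's y. The raised hatch reaches 190 mm above the table.
- paint_jar: Paint jar with a blue label and white cap, 54 mm across, 55 mm high. A loose bystander, to be left alone. Origin: centre of its underside.
- water_cup: White cup, 68 mm across the rim, 85 mm high. A loose bystander, to be left alone. Origin: centre of its underside.
- medium_tin: Tin with a yellow label, 60 mm across, 100 mm high. A loose bystander, to be left alone. Origin: centre of its underside.
- tape_roll: Roll of brown tape lying flat, 90 mm across, 25 mm high. A loose bystander, to be left alone. Origin: centre of its underside.
- eraser: Green eraser, 45 x 22 x 14 mm. A loose bystander, to be left alone. Origin: centre of its underside.
- paint_brush: Paint brush lying flat along its own x, handle to its -x; about 25 mm high at most. A loose bystander, to be left alone. Origin: centre of its underside.
- clay_block: Small plaster figure on a 50 mm wooden block, 123 mm high in all. A loose bystander, to be left alone. Origin: centre of its underside.
Things that resemble listed ones, but are neither listed nor needed, are in the scene too. Leave any green or purple look-alike of the red_pack alone.

How it is judged:
By the outcome, as a careful person would: the job done as asked, in the order asked, and still so for the second after the job is handed in, with the robot touching nothing.
It also fails if it takes over 32 s, if anything falls off the work surface, if the arm or the gripper's body presses on something with over 40 N, if the wrist force passes 120 N, or if a joint passes its speed limit or range.

ROBOT

A 7-joint arm with a two-finger parallel gripper is mounted at the origin on the work surface. World frame = base frame: x ahead of the robot, y to its left, z up, the work surface at z = 0. Lengths are in mm, angles in rad, forces in N, time in s.
With the tool pointing down it reaches from about 425 to 875 mm from the base axis. Payload 9.9 kg.
Tool frame: the origin (TCP) lies midway between the tips of the shut fingers; the grasp point (between the pads) lies 19 mm behind it; z points along the fingers, y is the line along which they close (so a half turn about z gives the same grasp; the last joint's range is limited). The gripper opens to 85 mm and grips with 20 to 120 N. Pads are 22 mm wide; open, the fingers measure 114 mm over their backs; the gripper's body (76 mm by 85 mm) begins 54 mm behind the grasp point. The pads swing forward as they close: fully open they stand 13 mm farther back than shut.
Start: joints at [1.107, 0.576, 0.025, 1.437, -0.015, 1.129, -0.057], TCP at [250.25, -626.9, 231.289] pointing down, gripper open.
Joint ranges: [-2.76, 2.76], [-0.34, 2.15], [-1.52, 1.57], [0.19, 2.46], [-1.09, 4.23], [0.17, 1.99], [-2.82, 2.82]. Speed limits (rad/s): [2.22, 2.22, 3.01, 3.01, 3.14, 3.14, 3.14].

INTERFACE

Orientations are given as a unit quaternion [w, x, y, z].
In Python, from cell import robot gives the robot as it stands.
- The arm moves only by the tool play_rows, never from a script. Its argument "deltas" is a list of rows, each an object with "delta_pos": the shift along the tool's x, y, z in cm, a list of three; "yaw": the turn about the tool's z in degrees. A call has exactly 8 rows; each row is the pose to reach, as a shift and turn from the pose commanded when the call began, along the tool's axes at that moment; what a row does not reach only later rows make up. A row lasts 1/10 s, in which the tool goes at most 50 mm and 8.59 degrees, less where a joint would pass 70% of its speed; a pose out of reach is approached as far as the arm can. A call with a gripper value outside its range is refused whole. "grip" is the finger opening in cm, from 0 to 8.54, set as the call begins (left out, the last holds). The fingers move at their own pace and stop on an object; "grip_force" is the grip in N (left out, the last holds). Time passes only in rows, so rows that repeat a pose let the fingers close, or fill a call up. It gives the time, the measured TCP pose, the force, the opening and the grip force at its end, in the units of the state.
- robot.observe(): the state, without advancing time (a new reading comes with each control period).
- robot.get_image(name): name is "scene" or "top"; returns the picture (420x560x3 uint8, blue, green, red); there is no depth.
- robot.camera_model(name): a dict with "fx", "fy", "cx", "cy" (pixels), "cam_to_world" (4x4, takes a point from camera to world coordinates). Camera axes: x right, y up, looking along -z (the intrinsics and any distortion apply to the point x, -y, -z); pixel columns grow to the right and rows downward; lengths in mm; the calibration is good to about 2 mm. A picture is of the moment at which its call begins. camera_model takes no time and is no camera call.
- robot.finish_job(): hands the job in; it is judged then, once.
Trained networks look in the newest picture that a camera, given by its name, has taken for a name from the list of things; names that differ only in an ending like _2 or _b are one class to them, and where a whole thing is asked for, a point or a joint stands for the part that bears it (a point fixed in the world has none). Each returns a list of dicts, best first, with "confidence" (0 to 1); they miss things now and then, are a little off and sometimes report something else, mostly with a low value. They report only what shows in the picture. A call takes as long as a camera call. They do not tell look-alikes from the thing itself.
- robot.recognise(camera, target): "location" ([column, row] in pixels, amid what is visible of it).
The state is a dict: "t": time; "joint_positions": joint angles; "qvel": joint speeds; "joint_efforts": joint torques, N m; "eef_pos": TCP position; "orientation": TCP orientation; "force": force on the tool from outside, world axes, zero at the start; "ft_torque": the same for the moment, N m; "grip_width": opening from 0.0 (shut) to 1.0 (fully open); "finger_force": force on a finger pad.
Only numpy, scipy, OpenCV 4.12 (cv2) and the standard library are available. Lean on these libraries where they do the work, as an engineer would, in place of code of your own. Each camera call takes 0.05 s, during which the arm holds its last target. There are 200 camera calls.

## Working session

There is one attempt and no reset: what is moved stays moved. The work goes in short steps, Python scripts to look and compute and a tool call to move; the robot and the scene stay as the last step left them, time stands still between calls to the robot, and variables do not carry over. Pictures are saved under pics/ and viewed, at most 10 in all, crops included, and the job is handed in when it is done.

Besides the shell and the picture viewer there is one more tool, called after "Request:" as a command line: name --argument value ..., lists and objects as JSON in quotes. play_rows: Moves the arm, as the interface text tells. Its arguments: {"type":"object","properties":{"deltas":{"type":"array"},"grip":{"type":"number"},"grip_force":{"type":"number"}},"required":["deltas"]}

```bash
mkdir -p pics; python3 - <<'E'
from cell import robot
import cv2
for c in("scene","top"):
    cv2.imwrite(f"pics/{c}0.png",robot.get_image(c)); m=robot.camera_model(c); print(m)
    for n in("red_pack","red_pad","red_hatch"): print(c,n,robot.recognise(c,n))
o=robot.observe();print(o['t'],o['eef_pos'],o['orientation'],o['force'])
E
```

```text
{'fx': 382.8822787591848, 'fy': 382.8822787591848, 'cx': 274.90266845243076, 'cy': 214.70501404446435, 'cam_to_world': array([[-1.46749284e-01, -7.57130400e-01,  6.36567518e-01,
         1.19431891e+03],
       [ 9.89168217e-01, -1.14470317e-01,  9.18846293e-02,
         1.01691994e+02],
       [ 3.29943931e-03,  6.43156360e-01,  7.65727765e-01,
         8.91463790e+02],
       [ 0.00000000e+00,  0.00000000e+00,  0.00000000e+00,
         1.00000000e+00]])}
scene red_pack [{'location': [331.4, 219.0], 'confidence': 0.97}, {'location': [399.4, 176.1], 'confidence': 0.87}, {'location': [223.2, 163.3], 'confidence': 0.86}]
scene red_pad [{'location': [331.9, 211.4], 'confidence': 0.76}, {'location': [224.2, 151.0], 'confidence': 0.66}, {'location': [402.2, 169.6], 'confidence': 0.58}]
scene red_hatch [{'location': [225.5, 152.3], 'confidence': 0.93}, {'location': [332.9, 211.7], 'confidence': 0.73}, {'location': [399.9, 170.3], 'confidence': 0.7}]
{'fx': 544.1059660088587, 'fy': 544.1059660088587, 'cx': 270.70287452731446, 'cy': 213.36877429350133, 'cam_to_world': array([[ 1.73549786e-02
[... 311 characters left out ...]
+00]])}
top red_pack [{'location': [208.6, 220.3], 'confidence': 0.92}, {'location': [132.7, 296.4], 'confidence': 0.83}, {'location': [340.2, 295.8], 'confidence': 0.81}]
top red_pad [{'location': [207.9, 214.3], 'confidence': 0.87}, {'location': [343.1, 293.7], 'confidence': 0.87}, {'location': [128.5, 292.0], 'confidence': 0.8}]
top red_hatch [{'location': [343.6, 292.5], 'confidence': 0.94}, {'location': [206.6, 214.3], 'confidence': 0.91}, {'location': [127.3, 293.1], 'confidence': 0.74}, {'location': [264.0, 242.4], 'confidence': 0.29}]
0.4 [ 250.22415002 -626.83275289  231.16663313] [-1.29989706e-04  9.82020149e-01  1.88776085e-01 -2.52864287e-05] [ 0.48447039  0.26496508 -0.1142031 ]
```

View pics/scene0.png

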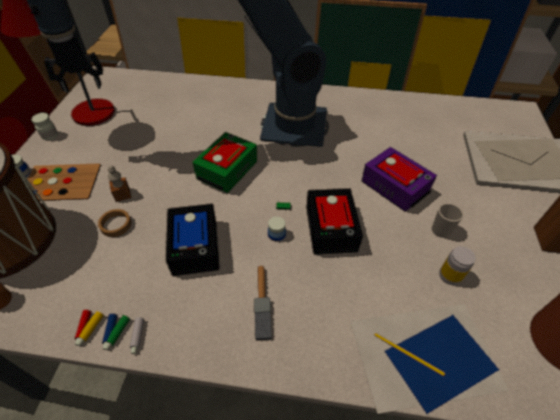

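View pics/top0.png

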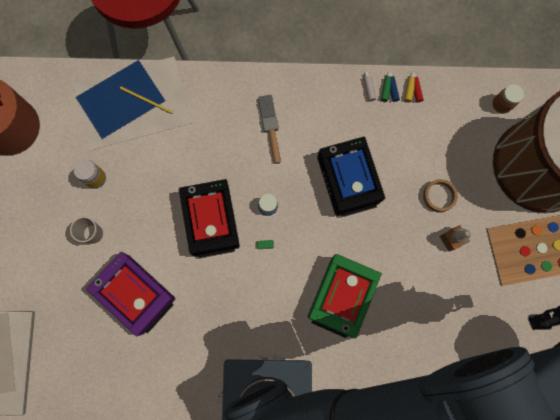

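The top view shows three red-hatched boxes: a black one at (208,218), a purple one at (130,293) and a green one at (345,295). The black body at (208,218) in top, (332,219) in scene, fits the red_pack, since the other two are the green and purple look-alikes. Its pad is near (211,231) in the top view. I'll confirm this in a crop.

```bash
cat > h.py <<'E'
import numpy as np, cv2
from cell import robot
def proj(m,p):
    q=np.linalg.inv(m['cam_to_world'])@np.append(p,1); return [m['cx']+m['fx']*q[0]/-q[2], m['cy']-m['fy']*q[1]/-q[2]]
def back(m,uv,z):
    T=m['cam_to_world']; d=T[:3,:3]@np.array([(uv[0]-m['cx'])/m['fx'],-(uv[1]-m['cy'])/m['fy'],-1.]); o=T[:3,3]
    return o+d*(z-o[2])/d[2]
E
python3 - <<'E'
from h import *
out=[]
for c,(x0,y0,w,h) in {"top":(170,170,80,95),"scene":(295,175,75,90)}.items():
    im=cv2.imread(f"pics/{c}0.png"); m=robot.camera_model(c)
    cr=im[y0:y0+h,x0:x0+w]
    hsv=cv2.cvtColor(cr,cv2.COLOR_BGR2HSV)
    white=((hsv[...,1]<110)&(hsv[...,2]>130)).astype(np.uint8)
    red=(((hsv[...,0]<8)|(hsv[...,0]>172))&(hsv[...,1]>150)&(hsv[...,2]>90)).astype(np.uint8)
    n,l,s,ce=cv2.connectedComponentsWithStats(red); k=1+np.argmax(s[1:,4]); 
    hull=cv2.convexHull(np.argwhere(l==k)[:,::-1].astype(np.int32)); r=cv2.minAreaRect(hull)
    rc=np.array(r[0])+[x0,y0]; box=cv2.boxPoints(r)+[x0,y0]
    print(c,"hatch",rc,back(m,rc,82)[:2],[back(m,b,82)[:2].round().tolist() for b in box])
    n,l,s,ce=cv2.connectedComponentsWithStats(white)
    for i in range(1,n):
        if 15<s[i,4]<200: print(" white",ce[i]+[x0,y0],s[i],back(m,ce[i]+[x0,y0],87)[:2])
    out.append(cv2.resize(cr,(380,460),interpolation=cv2.INTER_CUBIC))
cv2.imwrite("pics/crop.png",np.hstack(out))
E
```

```text
top hatch [207.87467194 216.02321243] [481.84638458 161.37621091] [[527.0, 217.0], [546.0, 130.0], [437.0, 107.0], [419.0, 192.0]]
 white [210.22826087 230.08695652] [35 55 11 11 92] [444.28484258 153.39038336]
scene hatch [334.03234863 211.42058945] [484.98670378 165.50890422] [[439.0, 111.0], [413.0, 208.0], [529.0, 217.0], [551.0, 126.0]]
 white [331.58823529 199.1372549 ] [32 21 10  7 51] [444.28953327 156.01346844]
```

View pics/crop.png

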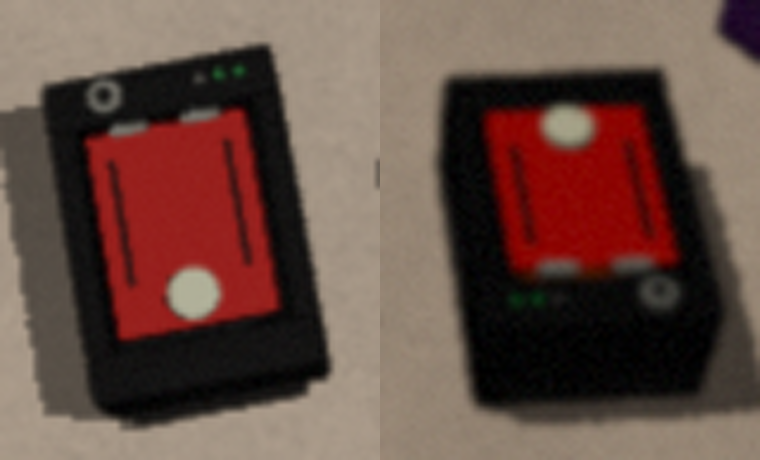

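The crop confirms it: black body, red hatch, hinge clips at the far end. The pad is at (210,230) in top and (332,199) in scene, so about (444,155,87) in the world. Next I shut the fingers and swing round the base.

Request:
play_rows --deltas '[{"delta_pos": [4,-1.75,-0.5],"yaw": 0},{"delta_pos": [8,-3.5,-1],"yaw": 0},{"delta_pos": [12,-5.25,-1.5],"yaw": 0},{"delta_pos": [16,-7,-2],"yaw": 0},{"delta_pos": [20,-8.75,-2.5],"yaw": 0},{"delta_pos": [24,-10.5,-3],"yaw": 0},{"delta_pos": [28,-12.25,-3.5],"yaw": 0},{"delta_pos": [32,-14,-4],"yaw": 0}]' --grip 0 --grip_force 20

```text
t: 1.2
eef_pos: [496.6, -376.9, 271.7]
orientation: [0.0, 0.982, 0.189, 0.0]
force: [1.4, -0.4, -0.7]
grip_width: -0.004
finger_force: 0.0
```

Request:
play_rows --deltas '[{"delta_pos": [1.6,-3.8,0],"yaw": 0},{"delta_pos": [3.2,-7.6,0],"yaw": 0},{"delta_pos": [4.8,-11.4,0],"yaw": 0},{"delta_pos": [6.4,-15.2,0],"yaw": 0},{"delta_pos": [8,-19,0],"yaw": 0},{"delta_pos": [9.6,-22.8,0],"yaw": 0},{"delta_pos": [11.2,-26.6,0],"yaw": 0},{"delta_pos": [12.8,-30.4,0],"yaw": 0}]'

```text
t: 2.0
eef_pos: [501.5, -46.9, 271.6]
orientation: [0.0, 0.982, 0.189, 0.0]
force: [0.9, -0.1, -0.2]
grip_width: 0.001
finger_force: 0.0
```

Request:
play_rows --deltas '[{"delta_pos": [0.4,-4.2,0],"yaw": 0},{"delta_pos": [0.8,-8.4,0],"yaw": 0},{"delta_pos": [1.2,-12.6,0],"yaw": 0},{"delta_pos": [1.7,-16.8,0],"yaw": 0},{"delta_pos": [2.1,-20.8,2],"yaw": 0},{"delta_pos": [2.1,-20.8,7],"yaw": 0},{"delta_pos": [2.1,-20.8,12],"yaw": 0},{"delta_pos": [2.1,-20.8,15.5],"yaw": 0}]'

```text
t: 2.8
eef_pos: [443.1, 152.5, 114.2]
orientation: [0.0, 0.982, 0.189, -0.001]
force: [1.5, -0.5, 0.4]
grip_width: -0.003
finger_force: 0.0
```

```bash
python3 - <<'E'
from h import *
a=[]
for c,(x0,y0) in {"top":(165,165),"scene":(285,145)}.items():
    im=robot.get_image(c); m=robot.camera_model(c); e=robot.observe()['eef_pos']
    print(c,proj(m,e),proj(m,[444.3,154.5,87]))
    a.append(cv2.resize(im[y0:y0+100,x0:x0+90],(396,440),interpolation=cv2.INTER_CUBIC))
cv2.imwrite("pics/hover.png",np.hstack(a)); o=robot.observe(); print(o['t'],o['eef_pos'],o['force'],o['joint_positions'])
E
```

```text
top [np.float64(210.00570864186977), np.float64(229.96175238906736)] [np.float64(209.7979688532108), np.float64(230.07287893482703)]
scene [np.float64(331.14424225317936), np.float64(191.99418545626085)] [np.float64(331.0542425997249), np.float64(199.08100037790643)]
2.9 [441.61871795 151.61029147 113.00278552] [-0.31148622  0.51048999  0.51109894] [-0.29465639  0.43956943 -0.18937826  2.10708358  0.13841793  0.61366036
 -1.77076371]
```

View pics/hover.png

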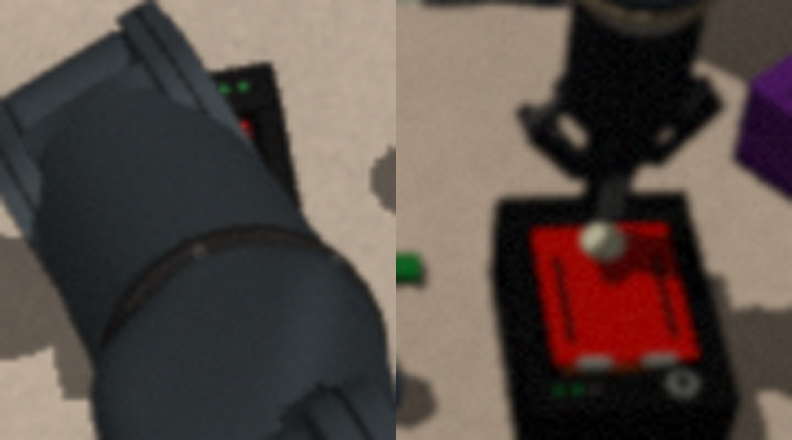

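The scene crop shows the shut fingertip just over the pad, at about (600,240) in the crop. I'll correct the small offset and go down to just above it.

Request:
play_rows --deltas '[{"delta_pos": [0.2,-0.1,0.5],"yaw": 0},{"delta_pos": [0.35,-0.15,1],"yaw": 0},{"delta_pos": [0.35,-0.15,1.5],"yaw": 0},{"delta_pos": [0.35,-0.15,2.0],"yaw": 0},{"delta_pos": [0.35,-0.15,2.2],"yaw": 0},{"delta_pos": [0.35,-0.15,2.2],"yaw": 0},{"delta_pos": [0.35,-0.15,2.2],"yaw": 0},{"delta_pos": [0.35,-0.15,2.2],"yaw": 0}]'

```text
t: 3.7
eef_pos: [446.9, 155.2, 94.5]
orientation: [-0.0, 0.982, 0.189, 0.0]
force: [0.4, -0.1, 0.1]
grip_width: -0.005
finger_force: 0.0
```

Request:
play_rows --deltas '[{"delta_pos": [-0.2,0,0],"yaw": 0},{"delta_pos": [-0.2,0,0.2],"yaw": 0},{"delta_pos": [-0.2,0,0.4],"yaw": 0},{"delta_pos": [-0.2,0,0.6],"yaw": 0},{"delta_pos": [-0.2,0,0.7],"yaw": 0},{"delta_pos": [-0.2,0,0.8],"yaw": 0},{"delta_pos": [-0.2,0,0.8],"yaw": 0},{"delta_pos": [-0.2,0,0.8],"yaw": 0}]'

```text
t: 4.5
eef_pos: [444.8, 154.4, 86.3]
orientation: [0.0, 0.982, 0.189, -0.0]
force: [-1.8, -1.2, 1.6]
grip_width: 0.001
finger_force: 1.1
```

Request:
play_rows --deltas '[{"delta_pos": [0,0,0.05],"yaw": 0},{"delta_pos": [0,0,0.1],"yaw": 0},{"delta_pos": [0,0,0.15],"yaw": 0},{"delta_pos": [0,0,0.2],"yaw": 0},{"delta_pos": [0,0,0.25],"yaw": 0},{"delta_pos": [0,0,0.3],"yaw": 0},{"delta_pos": [0,0,0.35],"yaw": 0},{"delta_pos": [0,0,0.4],"yaw": 0}]'

```text
t: 5.3
eef_pos: [444.7, 154.4, 82.2]
orientation: [0.0, 0.982, 0.189, -0.0]
force: [-3.6, -0.2, 3.3]
grip_width: -0.001
finger_force: 1.7
```

```bash
python3 - <<'E'
from h import *
for i in range(2):
    robot.get_image("scene"); o=robot.observe(); print(o['t'],o['eef_pos'],o['force'])
E
```

```text
5.35 [444.71431993 154.37406663  82.14895985] [-3.42576419 -0.31287271  2.89264626]
5.4 [444.81644523 154.41404589  82.21400912] [-2.32637831 -0.43581042  3.49062309]
```

Travel is about 4.7 mm at about 3.3 N, which is past the latch and short of the stop. Now I withdraw straight up, quickly.

Request:
play_rows --deltas '[{"delta_pos": [0,0,-5],"yaw": 0},{"delta_pos": [-1,-0.4,-10],"yaw": 0},{"delta_pos": [-2,-0.8,-15],"yaw": 0},{"delta_pos": [-2.5,-1,-19.5],"yaw": 0},{"delta_pos": [-2.5,3,-21],"yaw": 0},{"delta_pos": [-2.5,7,-21],"yaw": 0},{"delta_pos": [-2.5,11,-21],"yaw": 0},{"delta_pos": [-2.5,15,-21],"yaw": 0}]'

```text
t: 6.2
eef_pos: [478.4, 4.4, 292.8]
orientation: [0.0, 0.982, 0.189, 0.001]
force: [1.2, 0.6, -0.7]
grip_width: 0.0
finger_force: 0.0
```

```bash
python3 - <<'E'
from h import *
a=[cv2.resize(robot.get_image(c),(400,300)) for c in("top","scene")]
cv2.imwrite("pics/after.png",np.hstack(a)); o=robot.observe(); print(o['t'],o['eef_pos'],o['force'])
E
```

```text
6.3 [4.79131620e+02 2.97268489e-01 2.92258319e+02] [ 0.00920858  0.35641705 -0.73911507]
```

View pics/after.png

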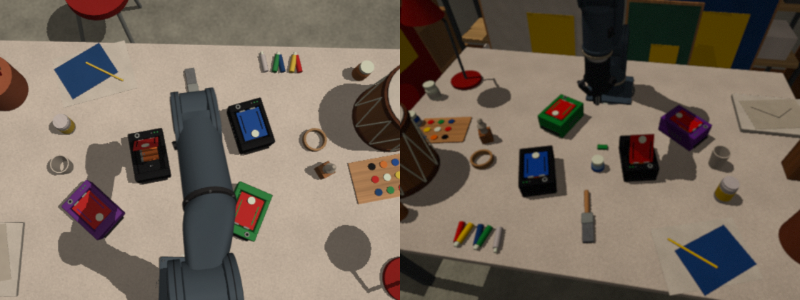

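The red hatch stands open: in the top half of the picture the cells show at (150,155), and in the scene half the flap is upright at (640,148). The blue hatch is shut. I'll wait more than 2 s, well clear of it.

Request:
play_rows --deltas '[{"delta_pos": [0,0,0],"yaw": 0},{"delta_pos": [0,0,0],"yaw": 0},{"delta_pos": [0,0,0],"yaw": 0},{"delta_pos": [0,0,0],"yaw": 0},{"delta_pos": [0,0,0],"yaw": 0},{"delta_pos": [0,0,0],"yaw": 0},{"delta_pos": [0,0,0],"yaw": 0},{"delta_pos": [0,0,0],"yaw": 0}]'

```text
t: 7.1
eef_pos: [477.3, 5.9, 292.3]
orientation: [0.0, 0.982, 0.189, 0.0]
force: [0.6, -0.4, -0.9]
grip_width: -0.0
finger_force: 0.0
```

Request:
play_rows --deltas '[{"delta_pos": [0,0,0],"yaw": 0},{"delta_pos": [0,0,0],"yaw": 0},{"delta_pos": [0,0,0],"yaw": 0},{"delta_pos": [0,0,0],"yaw": 0},{"delta_pos": [0,0,0],"yaw": 0},{"delta_pos": [0,0,0],"yaw": 0},{"delta_pos": [0,0,0],"yaw": 0},{"delta_pos": [0,0,0],"yaw": 0}]'

```text
t: 7.9
eef_pos: [477.3, 5.9, 292.3]
orientation: [-0.0, 0.982, 0.189, -0.0]
force: [-0.0, -0.8, -0.1]
grip_width: -0.001
finger_force: 0.0
```

Request:
play_rows --deltas '[{"delta_pos": [0,0,0],"yaw": 0},{"delta_pos": [0,0,0],"yaw": 0},{"delta_pos": [0,0,0],"yaw": 0},{"delta_pos": [0,0,0],"yaw": 0},{"delta_pos": [0,0,0],"yaw": 0},{"delta_pos": [0,0,0],"yaw": 0},{"delta_pos": [0,0,0],"yaw": 0},{"delta_pos": [0,0,0],"yaw": 0}]'

```text
t: 8.7
eef_pos: [477.4, 5.9, 292.3]
orientation: [-0.0, 0.982, 0.189, 0.0]
force: [0.3, -0.4, 0.4]
grip_width: 0.003
finger_force: 0.0
```

```bash
python3 - <<'E'
from h import *
cv2.imwrite("pics/end.png",cv2.resize(robot.get_image("scene")[120:300,140:440],(750,450))); print(robot.observe()['t'])
E
```

```text
8.75
```

View pics/end.png

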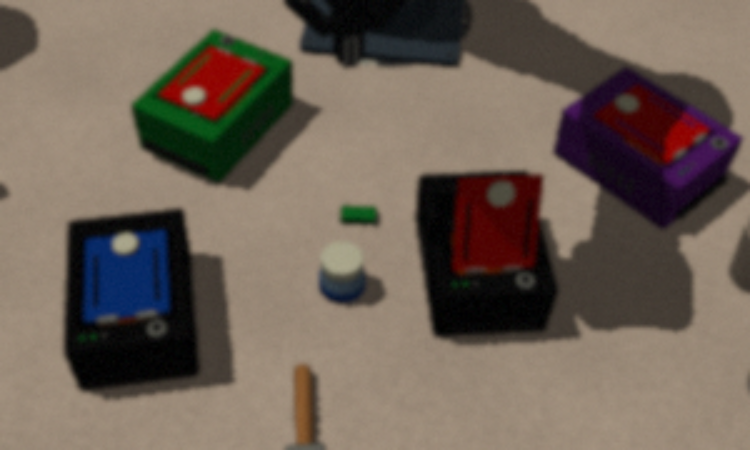

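The red hatch is still raised, with its pad at (500,193) in the crop. The blue hatch is shut and nothing else has moved.

```bash
python3 -c "
from cell import robot
print(robot.finish_job())"
```

```text
the job is handed in; nothing more can be done
None
```

I pressed the red hatch's pad once (about 4.7 mm, about 3.3 N); the hatch popped up and was still open over 2 s later with the hand clear, the blue hatch stayed shut, nothing else visibly moved, and the job is handed in.

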